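Jar in the drying box, cover drawn to the vent line

ROBOT

A 7-joint arm with a two-finger parallel gripper is mounted at the origin on the work surface. World frame = base frame: x ahead of the robot, y to its left, z up, the work surface at z = 0. Lengths are in m, angles in rad, forces in N, time in s.
With the tool pointing down it reaches from about 0.425 to 0.925 m from the base axis. Payload 6.8 kg.
Tool frame: the origin (TCP) lies midway between the tips of the shut fingers; the grasp point (between the pads) lies 19 mm behind it; z points along the fingers, y is the line along which they close (so a half turn about z gives the same grasp; the last joint's range is limited). The gripper opens to 85 mm and grips with 20 to 120 N. Pads are 22 mm wide; open, the fingers measure 114 mm over their backs; the gripper's body (76 mm by 85 mm) begins 54 mm behind the grasp point. The pads swing forward as they close: fully open they stand 13 mm farther back than shut.
Start: joints at [-1.457, 0.477, 0.022, 1.555, -0.011, 1.109, -0.083], TCP at [0.148, 0.658, 0.231] pointing down, gripper open.
Joint ranges: [-2.96, 2.96], [-0.34, 2.1], [-1.41, 1.46], [0.24, 2.44], [-1.37, 4.51], [0.17, 1.92], [-2.96, 2.96]. Speed limits (rad/s): [2.39, 2.39, 3.14, 3.14, 3.14, 3.14, 3.14].

INTERFACE

Orientations are given as a rotation vector (axis times angle).
In Python, from bench import r gives the robot as it stands. The module is installed in compiled form; this text tells all that it offers.
- The arm moves only by the tool apply_moves, never from a script. Its argument "rows" is a list of rows, each a list of 6 numbers: the shift along the tool's x, y, z scaled (see below), then the turn, a rotation vector about the tool's x, y, z scaled (see below). A call has 1 to 5 rows; each row is the pose to reach, as a shift and turn from the pose commanded when the call began, along the tool's axes at that moment; what a row does not reach only later rows make up. The controller multiplies each number of a shift by 0.25 m and each number of a turn by 90 degrees. A row lasts 1/8 s, in which the tool goes at most 62.5 mm and 10.7 degrees, less where a joint would pass 70% of its speed; a pose out of reach is approached as far as the arm can. A call with a number of a shift or a turn outside -1 to 1 is refused whole. A call with a gripper value outside its range is refused whole. "claw" is the opening, from 0 (shut) to 1 (fully open), set as the call begins (left out, the last holds). The fingers move at their own pace and stop on an object; "newtons" is the grip in N (left out, the last holds). Time passes only in rows, so rows that repeat a pose let the fingers close. It gives the time, the measured TCP pose, the force, the opening and the grip force at its end, in the units of the state.
- r.get_obs(): the state, without advancing time (a new reading comes with each control period).
- r.grab_frame(name): name is "scene" or "side" or "wrist"; returns a dict with "pixels" (400x640x3 uint8, red, green, blue), "intrinsics" (3x3 intrinsics, pixels), "dist" ([k1, k2, p1, p2, k3] as OpenCV has them; the pictures are not rectified), "eye" and "attitude" of the camera in the world. Camera axes: x right, y up, looking along -z (the intrinsics and any distortion apply to the point x, -y, -z); pixel columns grow to the right and rows downward; lengths in m; the calibration is good to about 2 mm. A picture is of the moment at which its call begins. There is no depth.
- r.hand_in(): hands the job in; it is judged then, once.
Trained networks look in a picture, given as the dict that the camera call returned (one of the last four; its "shot" number tells which), for a name from the list of things; names that differ only in an ending like _2 or _b are one class to them, and where a whole thing is asked for, a point or a joint stands for the part that bears it (a point fixed in the world has none). Each returns a list of dicts, best first, with "conf" (0 to 1); they miss things now and then, are a little off and sometimes report something else, mostly with a low value. They report only what shows in the picture. A call takes as long as a camera call. They do not tell look-alikes from the thing itself.
- r.search_frame(picture, thing): "rect" ([left, top, width, height] in pixels, round what is visible of it).
- r.outline_of(picture, thing): "pixels" (400x640 bool, what is visible of it) and "rect" ([left, top, width, height] in pixels, round what is visible of it).
- r.landmark_of(picture, thing): "point" ([column, row] in pixels: a listed point, or the origin of a listed thing).
The state is a dict: "clock": time; "joints": joint angles; "qvel": joint speeds; "tau": joint torques, N m; "tcp_pos": TCP position; "orientation": TCP orientation; "contact_force": force on the tool from outside, world axes, zero at the start; "moment": the same for the moment, N m; "grip_width": finger opening in m; "gripper_force": force on a finger pad.
Only numpy, scipy, OpenCV 4.12 (cv2) and the standard library are available. Lean on these libraries where they do the work, as an engineer would, in place of code of your own. Each camera call takes 0.05 s, during which the arm holds its last target. There are 200 camera calls.

TASK

Stand the squat sample jar upright in the open well of the drying box, setting it down rather than dropping it. Then, pressing lightly on top of the thin white ceramic cover plate with the fingertips (it cracks at 20 N), drag it out over the well and stop when its front edge lies on the line scribed across the two rims, without running past it. Leave the other things on the bench alone.

Things in the scene. Friction and masses are not known exactly. Their poses are not given: they have to be found in the camera images.
- box: Low grey steel drying box fixed to the bench, 174 mm along its x, 335 mm along its y; turned up to 0.25 rad. Origin on the bench between the rims, z up. Along y: front wall -195 to -175 mm, open well -175 to -5, dark steel hood 5 to 140 (top 124 mm high). The cover plate comes out from under the hood and slides over the well towards -y.
- well (a point): Centre of the well's floor, 30 mm above the bench; axes as the box. The well is 120 mm wide (box x), 170 mm long (box y) and open above, save where the cover reaches over it. The rims on both sides are 27 mm wide and 91 mm high.
- line (a point): Middle of the dark scribed line, which runs along the box's x, drawn on the two aluminium rims only, 3 mm wide. It lies at box y = -145 mm, 91 mm above the bench; axes as the box. 30 mm of the well stay open beyond it.
- cover: Cover: a sliding frame 130 mm wide (box x), 165 mm long, 5 mm thick, carrying a white ceramic plate 122 mm wide, as long as the frame. Origin: middle of the frame's lower front edge (towards box -y), 85 mm above the bench; axes as the box. The plate's bedding varies: its level top lies anywhere from 91 to 97 mm above the bench and must be felt for. Jar: 9 mm free under it.
- cover_edge (a point): Middle of the frame's upper front edge, 90 mm high, straight below the plate's front edge. The cover slides only along box y, both ways, stays where left, takes about 4 N to move; can run 30 mm past the line. 45 to 70 mm show at first, the rest is under the hood. No handle: press closed fingertips on the plate, 6 to 14 N, and drag; they may slip. Cracks over 20 N; stiff, 10 N/mm or more.
- jar: Squat sample jar, amber glass with white cap: cap 38 mm across, body 36 mm, 46 mm high in all, 60 to 130 g. Origin at the centre of its underside, z up. It stands on the bench at one of three places (right front, right, left), swapped with the reagent bottle and the beaker.
- reagent: Bystander, to be left alone: tall amber reagent bottle with cap, 54 mm across, 110 mm high. Origin at its underside.
- beaker: Bystander, to be left alone: open glass beaker, 60 mm across, 75 mm high. Origin at its underside.
- dish: Bystander, to be left alone: flat glass dish, 90 mm across, 16 mm high. Origin at its underside.
- mortar: Bystander, to be left alone: white ceramic bowl, 90 mm across, 50 mm high. Origin at its underside.
- spatula: Bystander, to be left alone: steel spatula lying flat, 180 mm long. Origin at its underside.
- weight: Bystander, to be left alone: small brass knobbed weight, 26 mm across, 38 mm high. Origin at its underside.
Mind the look-alikes: they are no part of the job. Leave any green or red look-alike of the jar alone.

How it is judged:
On the way:
1. the jar stands upright in the well, let go, while the cover is still back (its edge 60 mm or more short of the line) (x of jar in the frame of box between -0.06 and 0.06 m and y of jar in the frame of box between -0.175 and -0.005 m and z of jar in the frame of box between 0.024 and 0.036 m and angle between jar's own z axis and vertical below 0.1 rad and linear speed of jar below 0.02 m/s and contact force between the fingers and jar below 0.1 N and y of cover_edge in the frame of line above 0.06 m), for 0.2 s.
At the end, for the whole second after the job is handed in: The cover's front edge lies within 3 mm of the scribed line, and the jar stands upright (within 0.1 rad), at rest on the floor of the well (x of jar in the frame of box between -0.06 and 0.06 m and y of jar in the frame of box between -0.175 and -0.005 m and z of jar in the frame of box between 0.024 and 0.036 m and angle between jar's own z axis and vertical below 0.1 rad and linear speed of jar below 0.02 m/s and y of cover_edge in the frame of line between -0.003 and 0.003 m); the robot touches nothing.
It fails at once if the cover plate is pressed or struck with more than 20 N (contact force between anything else and cover above 20 N).
It fails at once if the cover's edge runs more than 8 mm past the line (y of cover_edge in the frame of line below -0.008 m).
It fails at once if the jar is dropped or thrown (faster than 0.5 m/s while not held) (contact force between the fingers and jar below 0.05 N and linear speed of jar above 0.5 m/s).
It fails at once if one of the bystanders is shifted more than 30 mm (distance of any of reagent, beaker, dish, mortar, spatula, weight from where it was at the start of the episode above 0.03 m).
It also fails if it takes over 64 s, if anything falls off the work surface, if the arm or the gripper's body presses on something with over 40 N, if the wrist force passes 120 N, or if a joint passes its speed limit or range.

## Working session

There is one attempt and no reset: what is moved stays moved. The work goes in short steps, Python scripts to look and compute and a tool call to move; the robot and the scene stay as the last step left them, time stands still between calls to the robot, and variables do not carry over. Pictures are saved under pics/ and viewed, at most 10 in all, crops included, and the job is handed in when it is done.

Besides the shell and the picture viewer there is one more tool, called after "Request:" by a JSON object that holds its "method" and its "body", one argument or row to a line. apply_moves: Moves the arm, as the interface text tells. Its arguments: {"type":"object","properties":{"rows":{"type":"array","items":{"type":"array","items":{"type":"number"}}},"claw":{"type":"number"},"newtons":{"type":"number"}},"required":["rows"]}

```bash
mkdir -p pics
cat > h.py <<'E'
import numpy as np, cv2
from scipy.spatial.transform import Rotation as R
from bench import r
def att(p):
    a=np.array(p["attitude"],float)
    if a.shape==(3,3): return a
    return R.from_rotvec(a).as_matrix() if a.size==3 else R.from_quat(a).as_matrix()
def ray(p,uv):
    q=cv2.undistortPoints(np.array([[uv]],float),np.array(p["intrinsics"]),np.array(p["dist"]))[0,0]
    return np.array(p["eye"]),att(p)@np.array([q[0],-q[1],-1])
def at_z(p,uv,z):
    e,d=ray(p,uv); return e+d*(z-e[2])/d[2]
def proj(p,X):
    c=(np.atleast_2d(X)-np.array(p["eye"]))@att(p); c=c*[1,-1,-1]
    return cv2.projectPoints(c,np.zeros(3),np.zeros(3),np.array(p["intrinsics"]),np.array(p["dist"]))[0][:,0]
def tri(a,b):
    (e,d),(f,g)=a,b
    A=np.stack([d,-g],1); s=np.linalg.lstsq(A,f-e,rcond=None)[0]
    return (e+d*s[0]+f+g*s[1])/2, np.linalg.norm(e+d*s[0]-f-g*s[1])
def totool(dv):
    "world shift -> tool scaled"
    return R.from_rotvec(r.get_obs()["orientation"]).as_matrix().T@np.array(dv)/0.25
def save(p,n): cv2.imwrite(f"pics/{n}.png",p["pixels"][:,:,::-1])
E
python3 - <<'E'
from h import *
np.set_printoptions(precision=4,suppress=True)
o=r.get_obs(); print(o)
P={}
for n in("scene","side"):
    p=P[n]=r.grab_frame(n); save(p,n+"0"); print(n,p["eye"],p["attitude"])
for n,p in P.items():
    for t in("jar","reagent","beaker","box","cover","mortar","dish","weight","spatula"):
        print(n,t,[(np.round(d["rect"]),round(d["conf"],2)) for d in r.search_frame(p,t)[:3]])
    for t,z in(("jar",0),("reagent",0),("beaker",0),("dish",0),("mortar",0),("weight",0),("box",0),("well",.03),("line",.091),("cover_edge",.09),("cover",.085)):
        for d in r.landmark_of(p,t)[:3]: print(n,t,np.round(d["point"],1),round(d["conf"],2),at_z(p,d["point"],z))
E
```

```text
{'clock': 0.0, 'joints': array([-1.4571,  0.4778,  0.0224,  1.5565, -0.0115,  1.1093, -0.0831]), 'qvel': array([ 0.0016,  0.0012,  0.0005,  0.0003, -0.0002, -0.0003, -0.001 ]), 'tau': array([ -0.0002, -59.6439,   1.6077, -28.12  ,   0.0124,   0.0093,
        -0.    ]), 'tcp_pos': array([0.1484, 0.6579, 0.2303]), 'orientation': array([-0.3477, -3.1222,  0.0029]), 'contact_force': array([-1.2968, -0.6087, -0.2558]), 'moment': array([-0.0091,  0.0542, -0.025 ]), 'gripper_force': 0.0, 'grip_width': 0.08540450563822378}
scene [ 1.0183 -0.7766  0.6699] [0.9384 0.3045 0.5661]
side [0.4522 1.2276 0.9558] [ 0.0334 -1.4482 -2.7097]
scene jar [(array([246., 221.,  13.,  20.]), 0.8), (array([181., 231.,  15.,  20.]), 0.67), (array([298., 146., 115., 105.]), 0.64)]
scene reagent [(array([234., 256.,  29.,  48.]), 0.88)]
scene beaker [(array([352., 132.,  11.,  20.]), 0.76)]
scene box [(array([295., 143., 117., 108.]), 0.81)]
scene cover [(array([334., 172.,  51.,  23.]), 0.97), (array([123., 282.,  85.,  34.]), 0.31)]
scene mortar [(array([418., 153.,  28.,  23.]), 0.72)]
scene dish [(array([341.
[... 1461 characters left out ...]
r [356.4 202.2] 0.6 [ 0.4205 -0.2196  0.    ]
side jar [387.2 184.7] 0.52 [ 0.3013 -0.3553  0.    ]
side jar [364.7 190.7] 0.46 [ 0.3897 -0.3026  0.    ]
side beaker [364.3 320. ] 0.92 [0.3919 0.3521 0.    ]
side dish [277.8 203.8] 0.75 [ 0.708  -0.1827  0.    ]
side mortar [262.1 322.3] 0.95 [0.6636 0.3829 0.    ]
side weight [291.9 184.8] 0.47 [ 0.6735 -0.3198 -0.    ]
side box [302.5 251.5] 0.68 [0.5883 0.0807 0.    ]
side box [309.1 218.2] 0.58 [ 0.5849 -0.1027  0.    ]
side line [313.8 200.3] 0.62 [ 0.5666 -0.0803  0.091 ]
side cover_edge [307.6 219.6] 0.56 [0.5764 0.0306 0.09  ]
side cover [307.1 221.3] 0.45 [0.5778 0.033  0.085 ]
side cover [276.4 200.8] 0.44 [ 0.6927 -0.0749  0.085 ]
```

Run:
```python
import cv2
a=cv2.imread("pics/scene0.png")[120:330,110:460]
a=cv2.resize(a,None,fx=2.28,fy=2.28,interpolation=cv2.INTER_CUBIC); cv2.imwrite("pics/c0.png",a)
```

```text
(no output)
```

View pics/c0.png

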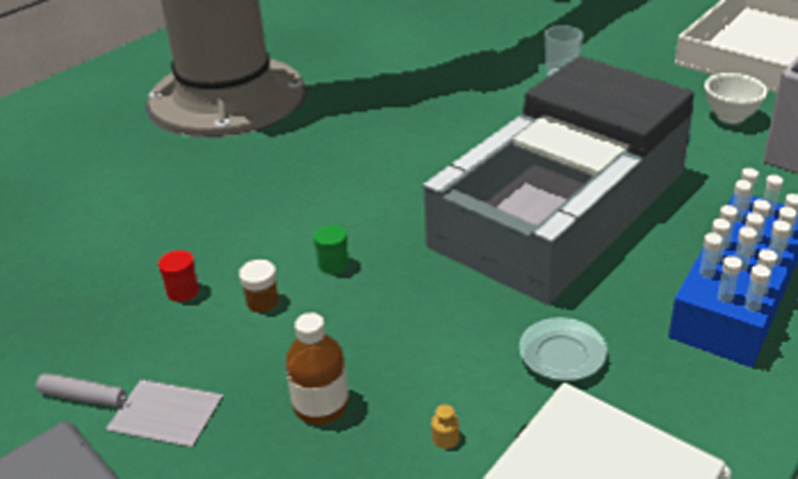

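The middle jar is the amber one with the white cap, at crop pixel (259,285), which is roughly (0.397, -0.302) in the world. The red one (180,275) and the green one (331,250) are look-alikes. I'll swing round to it.

Request:
{"method": "apply_moves", "body": {
  "rows": [
    [-0.976, -0.504, 0, 0, 0, 0.267],
    [-0.976, -0.504, 0, 0, 0, 0.267],
    [-0.976, -0.504, 0, 0, 0, 0.267],
    [-0.976, -0.504, 0, 0, 0, 0.267],
    [-0.976, -0.504, 0, 0, 0, 0.267]
  ],
  "claw": 1
}}

```text
clock: 2.72
tcp_pos: [0.3628, 0.4783, 0.2317]
orientation: [0.999, 2.977, -0.0]
contact_force: [-0.1, 0.2, 0.1]
grip_width: 0.0857
gripper_force: 0.0
```

Request:
{"method": "apply_moves", "body": {
  "rows": [
    [-0.964, -0.422, 0, 0, 0, 0.289],
    [-0.964, -0.422, 0, 0, 0, 0.289],
    [-0.964, -0.422, 0, 0, 0, 0.289],
    [-0.964, -0.422, 0, 0, 0, 0.289],
    [-0.964, -0.422, 0, 0, 0, 0.289]
  ]
}}

```text
clock: 3.35
tcp_pos: [0.4911, 0.2482, 0.2318]
orientation: [1.645, 2.675, -0.0]
contact_force: [-0.0, 0.7, 0.6]
grip_width: 0.0854
gripper_force: 0.0
```

Request:
{"method": "apply_moves", "body": {
  "rows": [
    [-0.964, -0.223, 0, 0, 0, 0.289],
    [-0.964, -0.223, 0, 0, 0, 0.289],
    [-0.964, -0.223, 0, 0, 0, 0.289],
    [-0.964, -0.223, 0, 0, 0, 0.289],
    [-0.964, -0.223, 0, 0, 0, 0.289]
  ]
}}

```text
clock: 3.98
tcp_pos: [0.5502, 0.0084, 0.2318]
orientation: [2.205, 2.235, -0.001]
contact_force: [-0.6, 0.8, 0.3]
grip_width: 0.0856
gripper_force: 0.0
```

Run:
```python
from h import *
np.set_printoptions(precision=4,suppress=True)
p=r.grab_frame("wrist"); save(p,"w1"); print(p["eye"],r.get_obs()["tcp_pos"])
import pickle; pickle.dump({k:np.array(v) for k,v in p.items()},open("w1.pkl","wb"))
for t,z in(("well",.03),("line",.091),("cover_edge",.09),("cover",.085),("box",0)):
    for d in r.landmark_of(p,t)[:2]: print(t,np.round(d["point"],1),round(d["conf"],2),at_z(p,d["point"],z))
```

```text
[0.549  0.0841 0.3742] [0.5499 0.0119 0.2314]
well [336.6 190.4] 0.65 [ 0.57   -0.0133  0.03  ]
line [341.2 259.7] 0.94 [ 0.5731 -0.0688  0.091 ]
cover_edge [345.1 174.3] 0.74 [0.5738 0.0193 0.09  ]
cover [345.5 172.5] 0.89 [0.5745 0.0199 0.085 ]
box [342.8 108.4] 0.92 [0.5762 0.0768 0.    ]
```

View pics/w1.png

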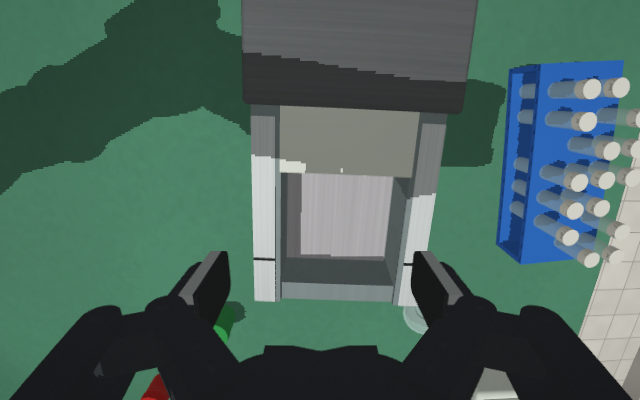

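The box is in view. The scribe marks are at (264,259) and (408,264), and the cover's front edge runs from about (280,172) to (418,178). I'll measure these.

Run:
```python
from h import *
import pickle
np.set_printoptions(precision=4,suppress=True)
p=pickle.load(open("w1.pkl","rb")); g=cv2.cvtColor(p["pixels"],cv2.COLOR_RGB2GRAY).astype(float)
def mark(c0,c1,r0,r1):
    out=[]
    for c in range(c0,c1):
        w=np.clip(140-g[r0:r1,c],0,None)
        if w.sum()>20: out.append((c,(w*np.arange(r0,r1)).sum()/w.sum()))
    return np.mean(out,0)
L=mark(257,273,250,268);Rr=mark(406,412,256,272);print(L,Rr)
A=at_z(p,L,.091);B=at_z(p,Rr,.091);d=B-A;print(A,B,np.arctan2(d[1],d[0]))
# rim outer/inner edges
for row in(210,230,280): print(row,[ (c,int(g[row,c+1]-g[row,c-1])) for c in range(240,450) if abs(g[row,c+1]-g[row,c-1])>40])
for c in(310,335,360,385): print(c,[(q,int(g[q+1,c]-g[q-1,c])) for q in range(95,190) if abs(g[q+1,c]-g[q-1,c])>25])
```

```text
[264.5    258.7844] [408.5    264.0206]
[ 0.4955 -0.0688  0.091 ] [ 0.6421 -0.0732  0.091 ] -0.02983988759718841
210 [(251, 57), (252, 97), (253, 41), (274, -111), (275, -58), (276, 47), (280, -68), (281, -48), (301, 74), (302, 49), (389, -77), (390, -53), (405, 55), (410, 48), (411, 71), (433, -86), (434, -56)]
230 [(252, 97), (253, 86), (274, -115), (275, -61), (276, 49), (280, -65), (281, -47), (300, 73), (301, 49), (386, -48), (387, -73), (407, 44), (408, 65), (429, -60), (430, -91)]
280 [(253, 80), (254, 91), (274, -65), (275, -65), (279, -49), (280, -65), (396, 44), (401, 66), (410, -172), (411, -140), (438, 42), (439, 67)]
310 [(106, 83), (107, 64), (172, 32), (173, 42)]
335 [(107, 84), (108, 63), (173, 28), (174, 42)]
360 [(108, 65), (109, 75), (175, 41)]
385 [(109, 61), (110, 83), (175, 27), (176, 44)]
```

Request:
{"method": "apply_moves", "body": {
  "rows": [
    [-0.95, -0.33, 0, 0, 0, 0.29],
    [-0.95, -0.33, 0, 0, 0, 0.29],
    [-0.95, -0.33, 0, 0, 0, 0.29],
    [-0.95, -0.33, 0, 0, 0, 0.29],
    [-0.95, -0.33, 0, 0, 0, 0.29]
  ]
}}

```text
clock: 4.9
tcp_pos: [0.4702, -0.23, 0.2318]
orientation: [2.652, 1.681, -0.001]
contact_force: [-0.1, 0.7, 0.3]
grip_width: 0.0853
gripper_force: 0.0
```

Run:
```python
from h import *
import pickle
np.set_printoptions(precision=4,suppress=True)
p=r.grab_frame("wrist"); save(p,"w2"); o=r.get_obs(); print(o["tcp_pos"],o["orientation"],o["joints"])
for d in r.landmark_of(p,"jar")[:4]: print(np.round(d["point"],1),round(d["conf"],2),at_z(p,d["point"],0))
for d in r.outline_of(p,"jar")[:4]:
    c=np.argwhere(d["pixels"]); m=d["pixels"]; print(d["rect"],round(d["conf"],2),np.median(p["pixels"][m],0))
# white cap centroid
hs=p["pixels"].astype(int)
print("proj guess",proj(p,[.397,-.302,.046]))
q=pickle.load(open("w1.pkl","rb"))
for row,(a,b) in {210:(252,433.4),230:(252.5,429.6)}.items():
    A=at_z(q,(a,row),.091);B=at_z(q,(b,row),.091);print(A,B,np.linalg.norm(B-A))
for c,rw in((310,172.7),(335,173.7),(345,174),(385,175.7)):print([at_z(q,(c,rw),z)[:2] for z in(.092,.096)])
```

```text
[ 0.4716 -0.2271  0.2315] [2.6501 1.6867 0.0003] [-0.2947  0.2741  0.7556  1.9528 -0.2227  0.998   0.1269]
[247.2 287.6] 0.81 [ 0.3067 -0.3404  0.    ]
[268.9 169.4] 0.71 [ 0.4123 -0.2066  0.    ]
[288.9 238.1] 0.67 [ 0.393  -0.2983  0.    ]
[271.9, 227.2, 33.7, 42.2] 0.87 [208. 207. 197.]
[226.4, 277.5, 34.2, 42.0] 0.81 [147.  41.  38.]
[246.1, 158.1, 42.3, 34.3] 0.65 [ 63. 154.  84.]
proj guess [[289.7047 255.8123]]
[ 0.4856 -0.0167  0.091 ] [ 0.6606 -0.0145  0.091 ] 0.17499337933135467
[ 0.485  -0.0375  0.091 ] [ 0.6594 -0.0354  0.091 ] 0.17435427487402105
[array([0.5412, 0.0208]), array([0.5413, 0.0217])]
[array([0.5643, 0.0202]), array([0.5641, 0.0211])]
[array([0.5735, 0.0201]), array([0.5732, 0.021 ])]
[array([0.6107, 0.019 ]), array([0.6098, 0.0199])]
```

View pics/w2.png

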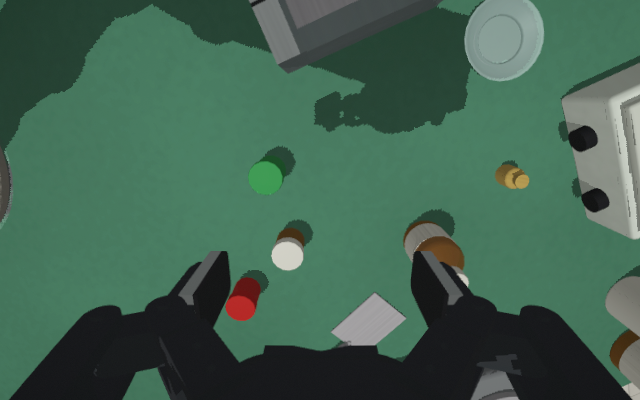

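The jar's cap is at (287,254), with red at (240,305) and green at (266,177). The jar is at about (0.395, -0.2995), so I'll go above it.

Request:
{"method": "apply_moves", "body": {
  "rows": [
    [-0.392, -0.155, 0.2, 0, 0, 0.17],
    [-0.392, -0.155, 0.4, 0, 0, 0.17],
    [-0.392, -0.155, 0.48, 0, 0, 0.17],
    [-0.392, -0.155, 0.48, 0, 0, 0.17],
    [-0.392, -0.155, 0.48, 0, 0, 0.17]
  ],
  "claw": 1
}}

```text
clock: 5.68
tcp_pos: [0.398, -0.2976, 0.1124]
orientation: [2.846, 1.328, 0.002]
contact_force: [-0.7, 0.5, 0.6]
grip_width: 0.0854
gripper_force: 0.0
```

Run:
```python
from h import *
np.set_printoptions(precision=4,suppress=True)
o=r.get_obs(); print(o["tcp_pos"],o["orientation"])
ps=[(n,r.grab_frame(n)) for n in("wrist","scene")]
for n,p in ps:
    if n=="wrist": save(p,"w3")
    for d in r.outline_of(p,"jar")[:4]:
        m=d["pixels"]&(p["pixels"].min(2)>140); k=m.sum()
        if k>8 and k<3000:
            c=np.argwhere(m).mean(0)[::-1]; print(n,c,k,at_z(p,c,.046 if n=="wrist" else .042))
```

```text
[ 0.398  -0.2976  0.1124] [2.8465 1.3276 0.0019]
wrist [319.2075 218.5936] 1971 [ 0.3943 -0.3001  0.046 ]
wrist [622.3494 181.6634] 704 [ 0.5823 -0.4217  0.046 ]
scene [222.0278 238.9167] 108 [ 0.3918 -0.3029  0.042 ]
```

Request:
{"method": "apply_moves", "body": {
  "rows": [
    [-0.017, -0.005, 0.15, 0, 0, 0],
    [-0.017, -0.005, 0.28, 0, 0, 0],
    [-0.017, -0.005, 0.37, 0, 0, 0],
    [-0.017, -0.005, 0.41, 0, 0, 0],
    [-0.017, -0.005, 0.41, 0, 0, 0]
  ]
}}

```text
clock: 6.5
tcp_pos: [0.3926, -0.3009, 0.009]
orientation: [2.849, 1.324, 0.0]
contact_force: [0.8, 0.1, -0.1]
grip_width: 0.0858
gripper_force: 0.0
```

Request:
{"method": "apply_moves", "body": {
  "rows": [
    [0, 0, 0, 0, 0, 0],
    [0, 0, 0, 0, 0, 0],
    [0, 0, 0, 0, 0, 0],
    [0, 0, 0, 0, 0, 0],
    [0, 0, 0, 0, 0, 0]
  ],
  "claw": 0,
  "newtons": 25
}}

```text
clock: 7.12
tcp_pos: [0.3927, -0.3012, 0.0094]
orientation: [2.849, 1.323, 0.001]
contact_force: [0.1, -0.1, 6.9]
grip_width: 0.0367
gripper_force: 24.4
```

Request:
{"method": "apply_moves", "body": {
  "rows": [
    [0, 0, -0.1, 0, 0, 0],
    [0, 0, -0.3, 0, 0, 0],
    [0, 0, -0.5, 0, 0, 0],
    [0, 0, -0.6, 0, 0, 0],
    [0, 0, -0.6, 0, 0, 0]
  ]
}}

```text
clock: 7.75
tcp_pos: [0.3932, -0.3013, 0.1602]
orientation: [2.847, 1.323, 0.005]
contact_force: [-0.2, 0.1, -1.9]
grip_width: 0.0368
gripper_force: 25.5
```

Run:
```python
from h import *
np.set_printoptions(precision=4,suppress=True)
o=r.get_obs(); print(o["tcp_pos"],o["grip_width"],o["gripper_force"])
print(totool([.572-o["tcp_pos"][0],-.044-o["tcp_pos"][1],0]))
p=r.grab_frame("wrist"); save(p,"w4")
```

```text
[ 0.3932 -0.3013  0.1602] 0.0368124236371104 25.505830943584442
[ 1.2478 -0.1166  0.0017]
```

View pics/w4.png

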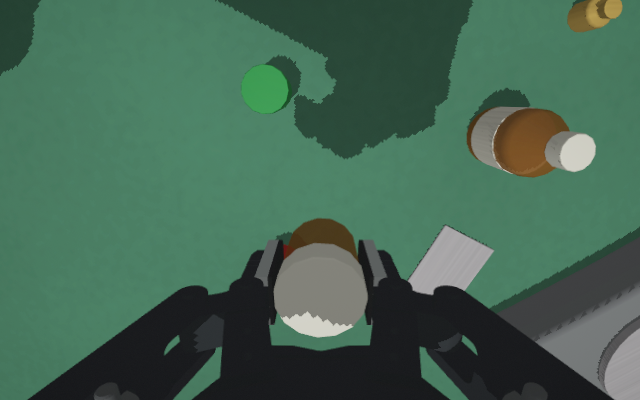

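The jar is held upright, cap at (320,290). Carrying it to the box.

Request:
{"method": "apply_moves", "body": {
  "rows": [
    [0.95, -0.09, -0.06, 0, 0, -0.428],
    [0.95, -0.09, -0.06, 0, 0, -0.428],
    [0.95, -0.09, -0.06, 0, 0, -0.428],
    [0.95, -0.09, -0.06, 0, 0, -0.428],
    [0.95, -0.09, -0.06, 0, 0, -0.428]
  ]
}}

```text
clock: 8.43
tcp_pos: [0.5297, -0.0999, 0.172]
orientation: [-2.242, -2.198, 0.0]
contact_force: [-0.2, -0.1, -1.5]
grip_width: 0.0369
gripper_force: 25.5
```

Run:
```python
from h import *
np.set_printoptions(precision=4,suppress=True)
o=r.get_obs(); print(o["tcp_pos"],R.from_rotvec(o["orientation"]).as_matrix())
print(totool([.572-o["tcp_pos"][0],-.044-o["tcp_pos"][1],0]))
```

```text
[ 0.5297 -0.0999  0.172 ] [[ 0.0197  0.9998 -0.0018]
 [ 0.9998 -0.0197  0.0015]
 [ 0.0014 -0.0018 -1.    ]]
[0.2267 0.1647 0.    ]
```

Request:
{"method": "apply_moves", "body": {
  "rows": [
    [0.21, 0.155, 0, 0, 0, 0],
    [0.21, 0.155, 0, 0, 0, 0],
    [0.21, 0.155, 0, 0, 0, 0]
  ]
}}

```text
clock: 8.8
tcp_pos: [0.5671, -0.0543, 0.1723]
orientation: [-2.253, -2.188, 0.004]
contact_force: [-0.4, -1.1, -1.7]
grip_width: 0.0369
gripper_force: 25.6
```

Run:
```python
from h import *
np.set_printoptions(precision=4,suppress=True)
o=r.get_obs(); print(o["tcp_pos"],totool([.572-o["tcp_pos"][0],-.044-o["tcp_pos"][1],0]))
for n in("scene","side"):
    p=r.grab_frame(n); save(p,n+"5")
    for t,z in(("line",.091),("cover_edge",.09),("jar",.165)):
        for d in r.landmark_of(p,t)[:1]: print(n,t,np.round(d["point"],1),round(d["conf"],2),at_z(p,d["point"],z))
a=cv2.imread("pics/scene5.png")[130:260,270:430];b=cv2.imread("pics/side5.png")[130:290,240:370]
cv2.imwrite("pics/c5.png",np.hstack([cv2.resize(a,(400,325),interpolation=2),cv2.resize(b,(264,325),interpolation=2)]))
```

```text
[ 0.5671 -0.0543  0.1723] [ 0.0416  0.0183 -0.0001]
scene line [333.4 202.7] 0.88 [ 0.5693 -0.072   0.091 ]
scene cover_edge [355.1 187.6] 0.9 [0.5773 0.0241 0.09  ]
scene jar [255.7 236.3] 0.86 [ 0.564  -0.3508  0.165 ]
side line [310.3 199.1] 0.65 [ 0.579  -0.0866  0.091 ]
side cover_edge [365.8 167.8] 0.74 [ 0.3911 -0.3217  0.09  ]
side jar [357.7 202.7] 0.67 [0.422  0.0326 0.165 ]
```

View pics/c5.png

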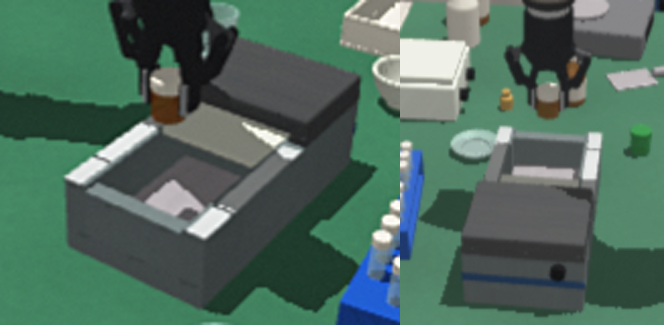

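The jar is upright and over the well, at crop pixel (167,95). Lowering it now.

Request:
{"method": "apply_moves", "body": {
  "rows": [
    [0.036, 0.018, 0, 0, 0, 0],
    [0.036, 0.018, 0.15, 0, 0, 0],
    [0.036, 0.018, 0.3, 0, 0, 0],
    [0.036, 0.018, 0.42, 0, 0, 0],
    [0.036, 0.018, 0.48, 0, 0, 0]
  ]
}}

```text
clock: 9.82
tcp_pos: [0.5727, -0.0437, 0.0522]
orientation: [-2.251, -2.189, 0.002]
contact_force: [0.0, -0.5, -0.5]
grip_width: 0.0372
gripper_force: 25.6
```

Request:
{"method": "apply_moves", "body": {
  "rows": [
    [0, 0, 0.016, 0, 0, 0],
    [0, 0, 0.026, 0, 0, 0],
    [0, 0, 0.032, 0, 0, 0],
    [0, 0, 0.036, 0, 0, 0]
  ]
}}

```text
clock: 10.32
tcp_pos: [0.5736, -0.0446, 0.0454]
orientation: [2.253, 2.189, 0.002]
contact_force: [0.4, 0.4, -1.5]
grip_width: 0.0369
gripper_force: 25.6
```

Request:
{"method": "apply_moves", "body": {
  "rows": [
    [0, 0, 0.006, 0, 0, 0],
    [0, 0, 0.012, 0, 0, 0],
    [0, 0, 0.016, 0, 0, 0],
    [0, 0, 0.016, 0, 0, 0]
  ]
}}

```text
clock: 10.82
tcp_pos: [0.5731, -0.0446, 0.0407]
orientation: [-2.253, -2.189, 0.0]
contact_force: [-0.6, -0.5, -1.7]
grip_width: 0.037
gripper_force: 25.6
```

Request:
{"method": "apply_moves", "body": {
  "rows": [
    [0, 0, 0.003, 0, 0, 0],
    [0, 0, 0.006, 0, 0, 0],
    [0, 0, 0.008, 0, 0, 0],
    [0, 0, 0.008, 0, 0, 0]
  ]
}}

```text
clock: 11.32
tcp_pos: [0.5733, -0.0447, 0.0394]
orientation: [-2.253, -2.189, -0.001]
contact_force: [-1.5, 0.5, 5.4]
grip_width: 0.0369
gripper_force: 26.0
```

It's on the floor, so I'll open part way and rise.

Request:
{"method": "apply_moves", "body": {
  "rows": [
    [0, 0, 0, 0, 0, 0],
    [0, 0, 0, 0, 0, 0],
    [0, 0, 0, 0, 0, 0],
    [0, 0, 0, 0, 0, 0]
  ],
  "claw": 0.68
}}

```text
clock: 11.82
tcp_pos: [0.5712, -0.0442, 0.0385]
orientation: [-2.25, -2.188, 0.003]
contact_force: [-5.4, 1.6, 4.8]
grip_width: 0.0581
gripper_force: 0.2
```

Request:
{"method": "apply_moves", "body": {
  "rows": [
    [0, 0, -0.04, 0, 0, 0],
    [0, 0, -0.12, 0, 0, 0],
    [0, 0, -0.3, 0, 0, 0],
    [0, 0, -0.5, 0, 0, 0],
    [0, 0, -0.64, 0, 0, 0]
  ]
}}

```text
clock: 12.45
tcp_pos: [0.5743, -0.0452, 0.2027]
orientation: [2.252, 2.187, 0.005]
contact_force: [0.2, 0.8, 0.3]
grip_width: 0.058
gripper_force: 0.0
```

Run:
```python
from h import *
np.set_printoptions(precision=4,suppress=True)
o=r.get_obs(); print(o["tcp_pos"],o["orientation"],o["contact_force"])
p=r.grab_frame("wrist"); save(p,"w6")
import pickle; pickle.dump({k:np.array(v) for k,v in p.items()},open("w6.pkl","wb"))
for t,z in(("line",.091),("cover_edge",.094),("jar",.03),("box",0)):
    for d in r.landmark_of(p,t)[:1]: print(t,np.round(d["point"],1),round(d["conf"],2),at_z(p,d["point"],z))
```

```text
[ 0.5743 -0.0452  0.2027] [2.2519 2.1866 0.0051] [0.2082 0.7706 0.2657]
line [314.7 221. ] 0.56 [ 0.5696 -0.0689  0.091 ]
cover_edge [314.4 115.8] 0.98 [0.5725 0.0201 0.094 ]
jar [317.4 177.7] 0.97 [ 0.5725 -0.0448  0.03  ]
box [315.4  55.2] 0.58 [0.5743 0.077  0.    ]
```

View pics/w6.png

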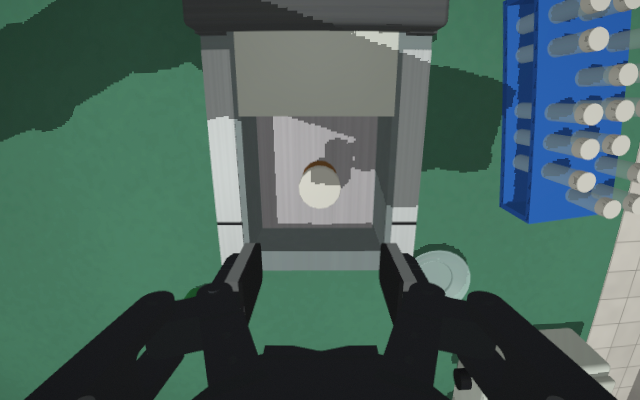

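The jar stands in the well, cap at (320,187). The cover edge is at row 116 and the marks at row 223. I'll shut the fingers and go above the plate.

Request:
{"method": "apply_moves", "body": {
  "rows": [
    [0.1, 0, 0, 0, 0, 0],
    [0.349, -0.003, 0.05, 0, 0, 0],
    [0.349, -0.003, 0.25, 0, 0, 0],
    [0.349, -0.003, 0.34, 0, 0, 0],
    [0.349, -0.003, 0.38, 0, 0, 0]
  ],
  "claw": 0
}}

```text
clock: 13.32
tcp_pos: [0.5733, 0.0424, 0.1015]
orientation: [-2.252, -2.188, 0.006]
contact_force: [-0.4, 0.4, -0.0]
grip_width: 0.0004
gripper_force: 0.0
```

Request:
{"method": "apply_moves", "body": {
  "rows": [
    [0, 0, 0, 0, 0, 0],
    [0, 0, 0, 0, 0, 0],
    [0, 0, 0, 0, 0, 0]
  ]
}}

```text
clock: 13.7
tcp_pos: [0.5756, 0.0425, 0.1048]
orientation: [2.253, 2.189, 0.002]
contact_force: [-0.2, 0.3, 0.1]
grip_width: 0.0001
gripper_force: 0.0
```

Request:
{"method": "apply_moves", "body": {
  "rows": [
    [0, 0, 0.008, 0, 0, 0],
    [0, 0, 0.014, 0, 0, 0],
    [0, 0, 0.018, 0, 0, 0],
    [0, 0, 0.022, 0, 0, 0],
    [0, 0, 0.022, 0, 0, 0]
  ]
}}

```text
clock: 14.32
tcp_pos: [0.5748, 0.0426, 0.0982]
orientation: [-2.253, -2.189, 0.0]
contact_force: [1.1, -0.6, 0.1]
grip_width: 0.0001
gripper_force: 0.0
```

Request:
{"method": "apply_moves", "body": {
  "rows": [
    [0, 0, 0.001, 0, 0, 0],
    [0, 0, 0.002, 0, 0, 0],
    [0, 0, 0.003, 0, 0, 0],
    [0, 0, 0.004, 0, 0, 0],
    [0, 0, 0.004, 0, 0, 0]
  ]
}}

```text
clock: 14.95
tcp_pos: [0.5749, 0.0426, 0.0973]
orientation: [-2.253, -2.189, -0.0]
contact_force: [0.6, 0.1, -0.1]
grip_width: 0.0
gripper_force: 0.0
```

Request:
{"method": "apply_moves", "body": {
  "rows": [
    [0, 0, 0.001, 0, 0, 0],
    [0, 0, 0.002, 0, 0, 0],
    [0, 0, 0.003, 0, 0, 0],
    [0, 0, 0.004, 0, 0, 0],
    [0, 0, 0.004, 0, 0, 0]
  ]
}}

```text
clock: 15.58
tcp_pos: [0.5749, 0.0426, 0.0963]
orientation: [-2.253, -2.189, 0.0]
contact_force: [-0.1, -0.1, -0.1]
grip_width: -0.0
gripper_force: 0.0
```

Request:
{"method": "apply_moves", "body": {
  "rows": [
    [0, 0, 0.001, 0, 0, 0],
    [0, 0, 0.002, 0, 0, 0],
    [0, 0, 0.003, 0, 0, 0],
    [0, 0, 0.004, 0, 0, 0],
    [0, 0, 0.004, 0, 0, 0]
  ]
}}

```text
clock: 16.2
tcp_pos: [0.5749, 0.0426, 0.0953]
orientation: [-2.253, -2.189, 0.0]
contact_force: [-0.7, 0.6, 0.1]
grip_width: -0.0005
gripper_force: 0.0
```

Request:
{"method": "apply_moves", "body": {
  "rows": [
    [0, 0, 0.001, 0, 0, 0],
    [0, 0, 0.002, 0, 0, 0],
    [0, 0, 0.003, 0, 0, 0],
    [0, 0, 0.004, 0, 0, 0],
    [0, 0, 0.004, 0, 0, 0]
  ]
}}

```text
clock: 16.82
tcp_pos: [0.5749, 0.0426, 0.0943]
orientation: [-2.253, -2.189, -0.0]
contact_force: [0.2, 0.7, -1.0]
grip_width: -0.0004
gripper_force: 0.0
```

Request:
{"method": "apply_moves", "body": {
  "rows": [
    [0, 0, 0.001, 0, 0, 0],
    [0, 0, 0.002, 0, 0, 0],
    [0, 0, 0.003, 0, 0, 0],
    [0, 0, 0.004, 0, 0, 0],
    [0, 0, 0.004, 0, 0, 0]
  ]
}}

```text
clock: 17.45
tcp_pos: [0.575, 0.0426, 0.0936]
orientation: [-2.253, -2.189, -0.0]
contact_force: [-1.3, -0.0, 5.0]
grip_width: 0.0003
gripper_force: 2.6
```

Contact at about 93.7 mm. I'll add a little force.

Request:
{"method": "apply_moves", "body": {
  "rows": [
    [0, 0, 0.001, 0, 0, 0],
    [0, 0, 0.0015, 0, 0, 0],
    [0, 0, 0.0015, 0, 0, 0]
  ]
}}

```text
clock: 17.82
tcp_pos: [0.575, 0.0426, 0.0936]
orientation: [-2.253, -2.189, -0.001]
contact_force: [-3.8, -0.3, 8.6]
grip_width: 0.0001
gripper_force: 4.4
```

Request:
{"method": "apply_moves", "body": {
  "rows": [
    [0, 0, 0.0008, 0, 0, 0],
    [-0.016, 0, 0.0008, 0, 0, 0],
    [-0.032, 0, 0.0008, 0, 0, 0],
    [-0.048, 0, 0.0008, 0, 0, 0],
    [-0.064, 0, 0.0008, 0, 0, 0]
  ]
}}

```text
clock: 18.45
tcp_pos: [0.5746, 0.0284, 0.0936]
orientation: [-2.25, -2.189, -0.003]
contact_force: [-3.8, 4.1, 10.8]
grip_width: -0.0
gripper_force: 5.4
```

```bash
cat > m.py <<'E'
from h import *
np.set_printoptions(precision=4,suppress=True)
o=r.get_obs(); print(o["clock"],o["tcp_pos"],o["contact_force"],o["orientation"])
p=r.grab_frame("wrist"); save(p,"w_%d"%(o["clock"]*100))
g=cv2.cvtColor(p["pixels"],cv2.COLOR_RGB2GRAY).astype(float)
for t,z in(("line",.091),("cover_edge",.0937)):
    for d in r.landmark_of(p,t)[:1]: print(t,np.round(d["point"],1),round(d["conf"],2),at_z(p,d["point"],z))
C=[]
for x in(.496,.499,.502,.639,.642,.645):   # scribe marks along rims
    ys=np.arange(-.085,-.055,.0003); P=proj(p,[[x,y,.091] for y in ys]).astype(np.float32)
    v=cv2.remap(g.astype(np.float32),P[:,0],P[:,1],cv2.INTER_LINEAR)[:,0]; v=v-np.median(v); w=np.clip(-v-40,0,None)
    if w.sum()>0: C.append((x,(w*ys).sum()/w.sum()))
print("marks",np.array(C))
y0=o["tcp_pos"][1]-.022
E_=[]
for x in(.525,.53,.535,.54,.605,.61,.615,.62):
    ys=np.arange(y0-.03,y0+.012,.0003); P=proj(p,[[x,y,.0937] for y in ys]).astype(np.float32)
    v=cv2.GaussianBlur(cv2.remap(g.astype(np.float32),P[:,0],P[:,1],cv2.INTER_LINEAR),(1,9),0)[:,0]; k=np.abs(np.diff(v)); i=k.argmax(); E_.append((x,ys[i],k[i]*3))
print("edge",np.array(E_))
E
python3 m.py
```

```text
18.45 [0.5746 0.0284 0.0936] [-3.7904  4.0888 10.8461] [-2.2503 -2.1894 -0.003 ]
marks []
edge [[  0.525    0.0103 104.9888]
 [  0.53     0.0127 100.6881]
 [  0.535    0.0142 119.9863]
 [  0.54     0.0133 110.8106]
 [  0.605    0.0067  33.5983]
 [  0.61     0.0118  61.2238]
 [  0.615    0.0118  60.0821]
 [  0.62     0.0097  58.101 ]]
```

Run:
```python
from h import *
import glob
p=r.grab_frame("wrist");save(p,"v");s=r.grab_frame("scene");save(s,"s")
a=p["pixels"][60:400,150:490,::-1];b=s["pixels"][130:260,270:430,::-1]
cv2.imwrite("pics/v7.png",np.hstack([a,cv2.resize(b,(418,340),interpolation=2)]))
for n,q in(("w",p),("s",s)):
    for t,z in(("line",.091),("cover_edge",.0937),("cover",.087)):
        for d in r.landmark_of(q,t)[:1]: print(n,t,np.round(d["point"],1),round(d["conf"],2),at_z(q,d["point"],z))
```

```text
s line [333.9 204.6] 0.89 [ 0.57501444 -0.07840643  0.091     ]
s cover_edge [351.3 195.7] 0.56 [ 0.59222053 -0.0210276   0.0937    ]
s cover [349.  192.1] 0.89 [ 0.57305646 -0.00075736  0.087     ]
```

View pics/v7.png

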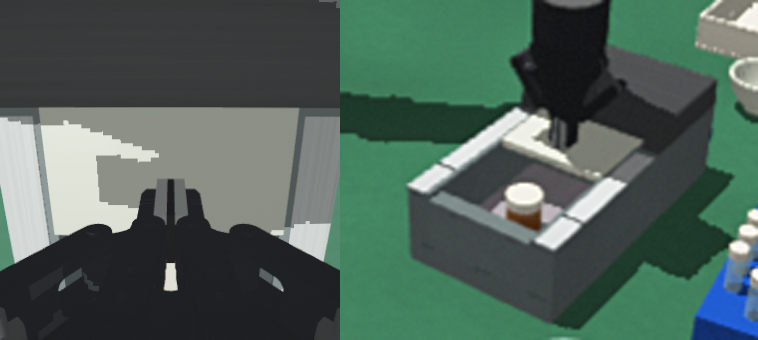

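The jar is upright and the plate has moved out with the fingers. The edge is at about row 235 in the left half of the picture. Continuing the drag, to stop well short of the line.

Request:
{"method": "apply_moves", "body": {
  "rows": [
    [-0.02, 0, 0, 0, 0, 0],
    [-0.04, 0, 0, 0, 0, 0],
    [-0.06, 0, 0, 0, 0, 0],
    [-0.08, 0, 0, 0, 0, 0],
    [-0.1, 0, 0, 0, 0, 0]
  ]
}}

```text
clock: 19.62
tcp_pos: [0.5738, 0.0033, 0.0935]
orientation: [-2.25, -2.189, -0.003]
contact_force: [-3.8, 4.4, 11.9]
grip_width: 0.0001
gripper_force: 5.6
```

Force is creeping up, so I'll ease z by 0.1 mm.

Request:
{"method": "apply_moves", "body": {
  "rows": [
    [-0.02, 0, -0.0003, 0, 0, 0],
    [-0.04, 0, -0.0005, 0, 0, 0],
    [-0.06, 0, -0.0006, 0, 0, 0],
    [-0.08, 0, -0.0007, 0, 0, 0],
    [-0.1, 0, -0.0008, 0, 0, 0]
  ]
}}

```text
clock: 20.25
tcp_pos: [0.5731, -0.0217, 0.0935]
orientation: [-2.25, -2.189, -0.002]
contact_force: [-3.2, 4.7, 9.1]
grip_width: 0.0003
gripper_force: 4.8
```

```bash
cat > e.py <<'E'
from h import *
np.set_printoptions(precision=4,suppress=True)
o=r.get_obs(); print(o["clock"],o["tcp_pos"],o["contact_force"])
s=r.grab_frame("scene"); g=cv2.cvtColor(s["pixels"],cv2.COLOR_RGB2GRAY).astype(np.float32)
th=-.029; O=np.array([.570,-.0715]); ux=np.array([np.cos(th),np.sin(th)]); uy=np.array([-ux[1],ux[0]])
def prof(bx,ys,z):
    P=proj(s,[[*(O+ux*bx+uy*y),z] for y in ys]).astype(np.float32)
    return cv2.remap(g,P[:,0].reshape(-1,1),P[:,1].reshape(-1,1),cv2.INTER_CUBIC)[:,0]
ys=np.arange(-.012,.012,.0005)
for bx in(-.08,-.075,-.07,.068,.073,.078):
    v=prof(bx,ys,.091); w=np.clip(np.median(v)-15-v,0,None); print("mark",bx,round((w*ys).sum()/max(w.sum(),1e-6)*1e3,2),int(np.median(v)-v.min()))
ys=np.arange(-.02,.09,.0005)
for bx in(-.05,-.04,-.03,.03,.04,.05):
    v=prof(bx,ys,.0937); v=np.convolve(v,np.ones(5)/5,"same"); k=np.diff(v)[6:-6]; i=np.argsort(-k)[:1]; print("edge",bx,(ys[i+6]+.00025)*1e3,k[i])
E
python3 e.py
```

```text
20.25 [ 0.5731 -0.0217  0.0935] [-3.1936  4.7378  9.0912]
mark -0.08 -1.24 88
mark -0.075 0.05 101
mark -0.07 -0.49 105
mark 0.068 -0.51 117
mark 0.073 -1.4 89
mark 0.078 -0.21 90
edge -0.05 [22.75] [7.6423]
edge -0.04 [23.25] [7.5137]
edge -0.03 [24.75] [7.7127]
edge 0.03 [-11.25] [7.5185]
edge 0.04 [13.25] [5.3319]
edge 0.05 [20.75] [5.5427]
```

Request:
{"method": "apply_moves", "body": {
  "rows": [
    [-0.016, 0, 0.0001, 0, 0, 0],
    [-0.032, 0, 0.0001, 0, 0, 0],
    [-0.044, 0, 0.0001, 0, 0, 0],
    [-0.044, 0, 0.0001, 0, 0, 0]
  ]
}}

```text
clock: 20.8
tcp_pos: [0.5727, -0.0334, 0.0935]
orientation: [-2.251, -2.189, -0.002]
contact_force: [-3.3, 2.8, 9.4]
grip_width: 0.0001
gripper_force: 4.9
```

Request:
{"method": "apply_moves", "body": {
  "rows": [
    [0, 0, -0.02, 0, 0, 0],
    [0.1, 0, -0.2, 0, 0, 0],
    [0.2, 0, -0.44, 0, 0, 0],
    [0.2, 0, -0.44, 0, 0, 0],
    [0.2, 0, -0.44, 0, 0, 0]
  ]
}}

```text
clock: 21.42
tcp_pos: [0.5739, 0.0155, 0.2027]
orientation: [2.253, 2.19, 0.0]
contact_force: [-0.2, -1.3, -1.0]
grip_width: 0.0003
gripper_force: 0.0
```

```bash
python3 e.py
cat > w.py <<'E'
from h import *
import sys
o=r.get_obs(); s=r.grab_frame("wrist"); save(s,sys.argv[1]); g=cv2.cvtColor(s["pixels"],cv2.COLOR_RGB2GRAY).astype(np.float32)
th=-.029; O=np.array([.570,-.0715]); ux=np.array([np.cos(th),np.sin(th)]); uy=np.array([-ux[1],ux[0]])
def prof(bx,ys,z):
    P=proj(s,[[*(O+ux*bx+uy*y),z] for y in ys]).astype(np.float32)
    return cv2.remap(g,P[:,0].reshape(-1,1),P[:,1].reshape(-1,1),cv2.INTER_CUBIC)[:,0]
ys=np.arange(-.012,.012,.0003)
for bx in(-.08,-.075,-.07,.068,.073,.078):
    v=prof(bx,ys,.091); w=np.clip(np.median(v)-15-v,0,None); print("mark",bx,round((w*ys).sum()/max(w.sum(),1e-6)*1e3,2),int(np.median(v)-v.min()))
ys=np.arange(-.02,.05,.0003)
for bx in(-.05,-.04,-.03,.03,.04,.05):
    v=prof(bx,ys,.0937); v=np.convolve(v,np.ones(5)/5,"same"); k=np.diff(v)[6:-6]; i=np.argsort(-abs(k))[:3]; print("edge",bx,np.round((ys[i+6]+.00015)*1e3,1),k[i])
for d in r.landmark_of(s,"cover_edge")[:1]: q=at_z(s,d["point"],.0937)[:2]; print("net edge",d["conf"],(q-O)@uy*1e3)
for d in r.landmark_of(s,"line")[:1]: q=at_z(s,d["point"],.091)[:2]; print("net line",d["conf"],(q-O)@uy*1e3)
print(o["clock"],o["tcp_pos"])
E
python3 w.py w8
```

```text
21.425 [0.5739 0.0155 0.2027] [-0.1872 -1.2959 -0.9819]
mark -0.08 -1.25 87
mark -0.075 0.03 100
mark -0.07 -0.51 105
mark 0.068 -0.51 117
mark 0.073 -1.4 90
mark 0.078 -0.21 91
edge -0.05 [11.75] [8.7583]
edge -0.04 [12.25] [8.7777]
edge -0.03 [12.25] [9.1597]
edge 0.03 [11.75] [9.3798]
edge 0.04 [11.75] [9.1354]
edge 0.05 [12.25] [8.6848]
mark -0.08 -6.56 103
mark -0.075 0.0 6
mark -0.07 0.0 10
mark 0.068 0.6 15
mark 0.073 0.0 11
mark 0.078 0.0 10
edge -0.05 [15.9 15.6 16.2] [29.23324432 26.21906433 25.10568542]
edge -0.04 [15.9 16.2 15.6] [21.93868408 19.38166809 19.20587463]
edge -0.03 [13.8 14.1 13.5] [15.21668091 14.22011108 13.01414032]
edge 0.03 [15.9 16.2 15.6] [13.67771988 12.54522934 11.15195236]
edge 0.04 [15.  15.3 14.7] [17.44766083 16.39992981 14.76564636]
edge 0.05 [15.9 15.6 16.2] [25.7613266  23.26358032 22.03738251]
21.475 [0.57328346 0.01509426 0.20184231]
```

View pics/w8.png

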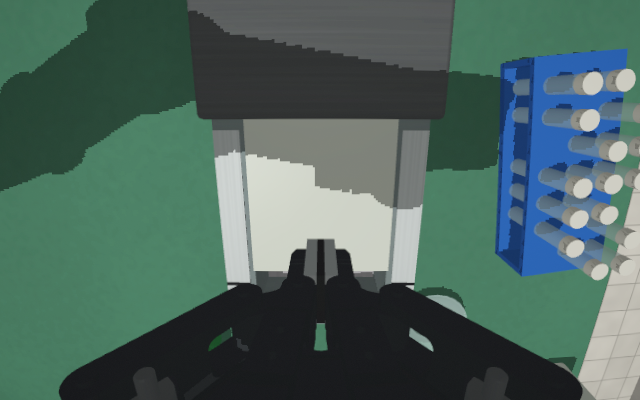

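The cover is short of the line: its edge is at about row 271, and the marks at about row 284 are partly hidden. I'll back off and open the fingers for a clear view of both.

Request:
{"method": "apply_moves", "body": {
  "rows": [
    [-0.26, 0, 0, 0, 0, 0],
    [-0.26, 0, 0, 0, 0, 0],
    [-0.26, 0, 0, 0, 0, 0],
    [-0.26, 0, 0, 0, 0, 0]
  ],
  "claw": 1
}}

```text
clock: 22.12
tcp_pos: [0.5722, -0.0482, 0.2023]
orientation: [-2.251, -2.19, 0.001]
contact_force: [-0.8, 0.3, 0.6]
grip_width: 0.0722
gripper_force: 0.0
```

```bash
python3 w.py w9
```

```text
mark -0.08 0.76 170
mark -0.075 0.69 157
mark -0.07 0.7 158
mark 0.068 1.99 179
mark 0.073 2.04 174
mark 0.078 2.02 172
edge -0.05 [15.6 15.9 16.2] [23.3123291  22.47310944 19.3412674 ]
edge -0.04 [15.9 15.6 16.2] [18.00066223 17.92915955 15.78692322]
edge -0.03 [0.6 0.9 0.3] [12.53078613 12.23231354 11.69168549]
edge 0.03 [26.1 26.4 25.8] [-15.19881744 -14.70099487 -12.93011475]
edge 0.04 [26.1 26.4 25.8] [-15.39792633 -14.89893036 -13.11196289]
edge 0.05 [15.9 15.6 15.3] [18.02245636 18.00814819 15.81095734]
net edge 0.72 16.938611427706643
net line 0.96 2.952882144936696
22.125 [ 0.57219038 -0.0481582   0.20233382]
```

Request:
{"method": "apply_moves", "body": {
  "rows": [
    [0.06, 0.003, 0, 0, 0, 0],
    [0.06, 0.003, 0.1, 0, 0, 0],
    [0.06, 0.003, 0.25, 0, 0, 0],
    [0.06, 0.003, 0.35, 0, 0, 0],
    [0.06, 0.003, 0.4, 0, 0, 0]
  ],
  "claw": 0
}}

```text
clock: 22.9
tcp_pos: [0.5729, -0.0329, 0.1015]
orientation: [-2.25, -2.19, 0.002]
contact_force: [0.5, 0.2, -0.9]
grip_width: 0.0001
gripper_force: 0.0
```

Request:
{"method": "apply_moves", "body": {
  "rows": [
    [0, 0, 0.01, 0, 0, 0],
    [0, 0, 0.01, 0, 0, 0],
    [0, 0, 0.01, 0, 0, 0],
    [0, 0, 0.01, 0, 0, 0]
  ]
}}

```text
clock: 23.4
tcp_pos: [0.5739, -0.0344, 0.1011]
orientation: [2.253, 2.189, 0.002]
contact_force: [-0.1, 0.6, 0.3]
grip_width: -0.0002
gripper_force: 0.0
```

Request:
{"method": "apply_moves", "body": {
  "rows": [
    [0, 0, 0.006, 0, 0, 0],
    [0, 0, 0.012, 0, 0, 0],
    [0, 0, 0.016, 0, 0, 0],
    [0, 0, 0.016, 0, 0, 0],
    [0, 0, 0.016, 0, 0, 0]
  ]
}}

```text
clock: 24.02
tcp_pos: [0.5735, -0.0344, 0.0964]
orientation: [-2.253, -2.189, -0.0]
contact_force: [-0.6, 0.1, 0.4]
grip_width: 0.0001
gripper_force: 0.0
```

Request:
{"method": "apply_moves", "body": {
  "rows": [
    [0, 0, 0.003, 0, 0, 0],
    [0, 0, 0.005, 0, 0, 0],
    [0, 0, 0.007, 0, 0, 0],
    [0, 0, 0.008, 0, 0, 0],
    [0, 0, 0.008, 0, 0, 0]
  ]
}}

```text
clock: 24.65
tcp_pos: [0.5735, -0.0344, 0.0944]
orientation: [-2.253, -2.189, -0.0]
contact_force: [-0.3, -0.2, -0.6]
grip_width: -0.0003
gripper_force: 0.0
```

Request:
{"method": "apply_moves", "body": {
  "rows": [
    [0, 0, 0.001, 0, 0, 0],
    [0, 0, 0.002, 0, 0, 0],
    [0, 0, 0.003, 0, 0, 0],
    [0, 0, 0.003, 0, 0, 0]
  ]
}}

```text
clock: 25.15
tcp_pos: [0.5735, -0.0344, 0.0936]
orientation: [-2.253, -2.19, -0.0]
contact_force: [-0.2, 0.2, 0.5]
grip_width: -0.0
gripper_force: 0.2
```

Just touching. About 1 mm more for 10 N, fed in slowly.

Request:
{"method": "apply_moves", "body": {
  "rows": [
    [0, 0, 0.001, 0, 0, 0],
    [0, 0, 0.002, 0, 0, 0],
    [0, 0, 0.003, 0, 0, 0],
    [0, 0, 0.0035, 0, 0, 0],
    [0, 0, 0.0035, 0, 0, 0]
  ]
}}

```text
clock: 25.78
tcp_pos: [0.5735, -0.0344, 0.0936]
orientation: [-2.253, -2.189, -0.001]
contact_force: [-2.1, 0.5, 8.2]
grip_width: -0.0002
gripper_force: 4.7
```

Request:
{"method": "apply_moves", "body": {
  "rows": [
    [-0.012, 0, 0.0006, 0, 0, 0],
    [-0.024, 0, 0.0006, 0, 0, 0],
    [-0.036, 0, 0.0006, 0, 0, 0],
    [-0.048, 0, 0.0006, 0, 0, 0],
    [-0.052, 0, 0.0006, 0, 0, 0]
  ]
}}

```text
clock: 26.4
tcp_pos: [0.5732, -0.0461, 0.0935]
orientation: [-2.251, -2.189, -0.003]
contact_force: [-4.5, 4.0, 11.6]
grip_width: 0.0001
gripper_force: 5.8
```

```bash
python3 e.py
```

```text
26.4 [ 0.5732 -0.0461  0.0935] [-4.5359  3.9833 11.6467]
mark -0.08 -1.24 87
mark -0.075 0.01 101
mark -0.07 -0.49 104
mark 0.068 4.91 82
mark 0.073 6.69 85
mark 0.078 3.94 90
edge -0.05 [-0.25] [8.9703]
edge -0.04 [-0.75] [8.0069]
edge -0.03 [0.25] [7.3843]
edge 0.03 [-8.25] [1.382]
edge 0.04 [-15.75] [2.2784]
edge 0.05 [-9.25] [4.4712]
```

Request:
{"method": "apply_moves", "body": {
  "rows": [
    [-0.003, 0, 0, 0, 0, 0],
    [-0.006, 0, 0, 0, 0, 0],
    [-0.006, 0, 0, 0, 0, 0],
    [-0.006, 0, 0, 0, 0, 0]
  ]
}}

```text
clock: 26.95
tcp_pos: [0.5732, -0.0475, 0.0935]
orientation: [-2.251, -2.189, -0.003]
contact_force: [-3.3, 4.0, 11.4]
grip_width: -0.0003
gripper_force: 5.8
```

Request:
{"method": "apply_moves", "body": {
  "rows": [
    [0, 0, -0.02, 0, 0, 0],
    [0, 0, -0.2, 0, 0, 0],
    [0, 0, -0.44, 0, 0, 0],
    [0, 0, -0.44, 0, 0, 0],
    [0, 0, -0.44, 0, 0, 0]
  ],
  "claw": 1
}}

```text
clock: 27.58
tcp_pos: [0.5728, -0.0488, 0.2025]
orientation: [-2.253, -2.189, -0.0]
contact_force: [0.7, 0.6, -0.5]
grip_width: 0.0854
gripper_force: 0.0
```

```bash
python3 e.py; python3 w.py w10; python3 -c "
import cv2;a=cv2.imread('pics/w10.png')[170:290,190:450];cv2.imwrite('pics/c10.png',cv2.resize(a,(780,360),interpolation=0))"
```

```text
27.575 [ 0.5728 -0.0488  0.2025] [ 0.7055  0.6321 -0.4863]
mark -0.08 -1.25 88
mark -0.075 0.06 100
mark -0.07 -0.46 103
mark 0.068 2.69 91
mark 0.073 0.1 83
mark 0.078 2.27 79
edge -0.05 [-1.75] [8.7484]
edge -0.04 [-1.25] [10.2091]
edge -0.03 [-0.75] [9.4252]
edge 0.03 [-1.25] [11.0669]
edge 0.04 [0.25] [9.6886]
edge 0.05 [-1.25] [8.987]
mark -0.08 0.78 166
mark -0.075 0.79 162
mark -0.07 0.8 166
mark 0.068 1.32 165
mark 0.073 1.36 160
mark 0.078 1.35 157
edge -0.05 [2.7 2.4 3. ] [20.30868835 19.22961273 17.32284698]
edge -0.04 [2.7 2.4 3. ] [16.25117493 14.96934357 14.22676086]
edge -0.03 [1.5 1.8 1.2] [13.55399933 13.42746735 13.22143707]
edge 0.03 [25.8 33.6 31.5] [-15.17672729 -15.07649231  14.60437927]
edge 0.04 [26.7 26.4  1.8] [-15.19175415 -14.11848907  13.13986359]
edge 0.05 [2.7 2.4 3. ] [17.34511414 16.1815033  15.89452667]
net edge 0.72 5.3528010781700885
net line 0.75 2.789013272340296
27.625 [ 0.57226999 -0.0487105   0.20168322]
```

View pics/c10.png

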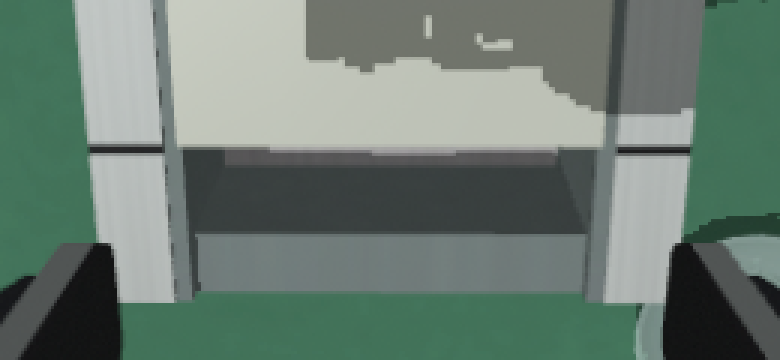

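The cover edge is at crop row 147 and the marks at about row 149.5. The gap is 0 to 1.5 mm short of the line by both cameras, inside tolerance. The arm is clear, so I'll hand in.

```bash
python3 -c "
from bench import r
print(r.hand_in())"
```

```text
the job is handed in; nothing more can be done
None
```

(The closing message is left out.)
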